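# Make up the filling row with the dipping beaker from its hook

## Task

Make up the row in the filling rack: slide the two white jars along the bench, without lifting or tipping them, each into the bay in front of it until it stands against the back bar; and lift the dipping beaker up off its hook by the grip, keep it upright, and set it down gently in the empty middle bay, standing on the bench close against the back bar. Leave everything else on the bench where it is.

Things in the scene. Friction and masses are not known exactly. Their poses are not given: they have to be found in the camera images.
- rack: Aluminium rack fixed to the bench: back bar (316 long, 12 thick, 40 high) and four dividers (8 thick, 18 high) making three open bays, each 92 wide, 100 apart centre to centre. Origin: the middle bay's home spot on the bench. +x points from the open front to the back bar (its front face at x = 35; dividers x = -30 to 36 mm); y runs along the row, +y to the robot's left.
- bay_left (a point): Home spot of the left (+y) bay, on the bench: the centre of a 70 mm round container that touches the back bar midway between its dividers. Axes as rack.
- bay_middle (a point): The same for the middle bay, which is empty.
- bay_right (a point): The same for the right (-y) bay.
- jar_left: Capped round white jar, 70 diameter, 100 high including the cap, about 0.3 kg, standing in front of the left bay. Origin at the centre of its underside, z up.
- jar_right: The same kind of jar, standing in front of the right bay.
- dipper: Dipping beaker: white cup (64 dia at the foot, 72 at the rim, 85 high) with a steel bail at its +-y sides (+-39 mm, up to z = 125, then drawn in) carrying a black flat grip 18 thick (x), 56 long (y), z = 165 to 210 mm. About 0.18 kg. It hangs upright, foot about 50 mm above the bench. Origin: centre of the cup's underside.
- dipper_grip (a point): Centre of the top face of the dipping beaker's grip, 210 mm above its underside; axes as dipper. Two 9 mm deep legs under the grip leave an 18 mm wide slot along x, in which the hook's arm lies.
- stand: Grey-footed steel hook stand fixed to the bench left or right of the rack. Origin on the bench under the post (16 dia, 215 high). Foot 120 x 130 x 12 (x -45 to 75 mm). A round arm, 10 thick, runs from the post 100 mm along the stand's -x, its top at z = 215 mm; its end turns up 14 mm.
- hook_tip (a point): Top of the upturned end of the hook arm: at x = -106, z = 229 mm in the stand's frame. Axes as stand.
- balance: Bench balance fixed to the bench on the other side of the rack, 200 (x) x 160 (y) x 65 high, a bystander. Origin at the centre of its underside.
- amber_a: Bystander: brown glass bottle, 68 dia x 150. Origin at the centre of its underside.
- amber_b: Bystander: brown glass bottle, 68 dia x 150. Origin at the centre of its underside.
- white_tall: Bystander: tall white bottle, 84 dia x 230. Origin at the centre of its underside.
- wide_jar: Bystander: large white jar, 96 dia x 160. Origin at the centre of its underside.
- cup_a: Bystander: open white plastic cup, 68 dia x 85. Origin at the centre of its underside.
- cup_b: Bystander: open white plastic cup, 60 dia x 70. Origin at the centre of its underside.
- spatula: Bystander: steel spatula lying flat along its x, 160 long. Origin on its underside near mid-length.
Not all that is in view belongs to the job. What is shaped like the jar_left but green or turquoise is not meant.

How it is judged:
By the outcome, as a careful person would: the job done as asked, in the order asked, and still so for the second after the job is handed in, with the robot touching nothing.
It also fails if it takes over 72 s, if anything falls off the work surface, if the arm or the gripper's body presses on something with over 40 N, if the wrist force passes 120 N, or if a joint passes its speed limit or range.

## Robot

A 6-joint arm with a two-finger parallel gripper is mounted at the origin on the work surface. World frame = base frame: x ahead of the robot, y to its left, z up, the work surface at z = 0. Lengths are in m, angles in rad, forces in N, time in s.
With the tool pointing down it reaches from about 0.275 to 0.875 m from the base axis. Payload 12.5 kg.
Tool frame: the origin (TCP) lies where the fingers leave the gripper's body, on its centre line; the fingertips stand arm.tips_ahead ahead of it and the grasp point (between the pads) lies 54 mm ahead of it (arm.tips_ahead is the distance from the TCP to the fingertips, in m); z points along the fingers, y is the line along which they close (so a half turn about z gives the same grasp; the last joint's range is limited). The gripper opens to 85 mm and grips with 20 to 120 N. Pads are 22 mm wide; open, the fingers measure 114 mm over their backs; the gripper's body (76 mm by 85 mm) begins 54 mm behind the grasp point. The pads swing forward as they close: fully open they stand 13 mm farther back than shut.
Start: joints at [1.102, 0.351, 1.652, -0, 1.139, -0.085], TCP at [0.206, 0.51, 0.304] pointing down, gripper open.
Joint ranges: [-2.75, 2.75], [-0.79, 2.1], [0.01, 2.65], [-1.57, 4.71], [0.07, 3.14], [-2.87, 2.87]. Speed limits (rad/s): [2.22, 2.22, 2.79, 3.14, 3.14, 3.14].

## Interface

Orientations are given as a unit quaternion [x, y, z, w].
In Python, from workcell import arm gives the robot as it stands.
- The arm moves only by the tool jog_arm, never from a script. Its argument "targets" is a list of rows, each a list of 7 numbers: the opening, from 0 (shut) to 1 (fully open), then the shift along the tool's x, y, z in mm, then the turn, a rotation vector about the tool's x, y, z in degrees. In form: [[grip, tx, ty, tz, ax, ay, az], ...]. A call has 1 to 12 rows; each row is the pose to reach, as a shift and turn from the pose commanded when the call began, along the tool's axes at that moment; what a row does not reach only later rows make up. A row lasts 1/8 s, in which the tool goes at most 62.5 mm and 10.7 degrees, less where a joint would pass 70% of its speed; a pose out of reach is approached as far as the arm can. A call with a gripper value outside its range is refused whole. The fingers move at their own pace and stop on an object; the grip force is fixed at half the most. Time passes only in rows, so rows that repeat a pose let the fingers close. It gives the time, the measured TCP pose, the force, the opening and the grip force at its end, in the units of the state.
- arm.get_state(): the state, without advancing time (a new reading comes with each control period).
- arm.read_camera(name): name is "scene" or "side" or "wrist"; returns the picture (384x512x3 uint8, red, green, blue); there is no depth.
- arm.get_calibration(name): a dict with "mtx" (3x3 intrinsics, pixels), "R" (3x3) and "t" (3): a world point X has camera coordinates R X + t. Camera axes: x right, y down, z forward; pixel columns grow to the right and rows downward; lengths in m; the calibration is good to about 2 mm. A picture is of the moment at which its call begins: read the wrist's pose just before it. get_calibration takes no time and is no camera call; for the wrist camera it gives the pose at the moment of the call.
- arm.finish_job(): hands the job in; it is judged then, once.
The state is a dict: "time": time; "q": joint angles; "joint_vel": joint speeds; "effort": joint torques, N m; "tcp_pos": TCP position; "eef_rot": TCP orientation; "force": force on the tool from outside, world axes, zero at the start; "torque": the same for the moment, N m; "finger_gap": finger opening in m; "gripper_force": force on a finger pad.
Only numpy, scipy, OpenCV 4.12 (cv2) and the standard library are available. Lean on these libraries where they do the work, as an engineer would, in place of code of your own. Each camera call takes 0.05 s, during which the arm holds its last target. There are 200 camera calls.

## Working session

There is one attempt and no reset: what is moved stays moved. The work goes in short steps, Python scripts to look and compute and a tool call to move; the robot and the scene stay as the last step left them, time stands still between calls to the robot, and variables do not carry over. Pictures are saved under pics/ and viewed, at most 11 in all, crops included, and the job is handed in when it is done.

Besides the shell and the picture viewer there is one more tool, called after "Call:" as name(argument=value, ...), one argument or row to a line, values as JSON. jog_arm: Moves the arm, as the interface text tells. Its arguments: {"type":"object","properties":{"targets":{"type":"array"}},"required":["targets"]}

```bash
mkdir -p pics; ls; python3 - <<'E'
from workcell import arm
import cv2,numpy as np
s=arm.get_state(); print(s['time'],s['tcp_pos'],s['eef_rot'],s['finger_gap'],arm.tips_ahead)
for n in['scene','side']:
    im=arm.read_camera(n); cv2.imwrite(f'pics/{n}0.png',cv2.resize(im[:,:,::-1],(800,600),interpolation=cv2.INTER_CUBIC)); np.save(f'pics/{n}0.npy',im)
    c=arm.get_calibration(n); print(n,c['mtx'].round(1).tolist(),(-c['R'].T@c['t']).round(3),c['R'].round(2).tolist())
E
```

```text
pics
0.0 [0.20580718 0.50976589 0.30335213] [ 1.90719609e-01  9.81644365e-01 -5.86970244e-04 -1.62905647e-04] 0.08575025330450822 0.0726
scene [[490.0, 0.0, 251.0], [0.0, 490.0, 188.4], [0.0, 0.0, 1.0]] [ 1.228 -0.576  1.196] [[0.65, 0.76, -0.02], [0.57, -0.51, -0.65], [-0.5, 0.41, -0.76]]
side [[499.5, 0.0, 248.1], [0.0, 499.5, 188.8], [0.0, 0.0, 1.0]] [ 0.103 -1.012  1.045] [[0.91, -0.41, -0.01], [-0.26, -0.56, -0.79], [0.32, 0.72, -0.62]]
```

View pics/scene0.png

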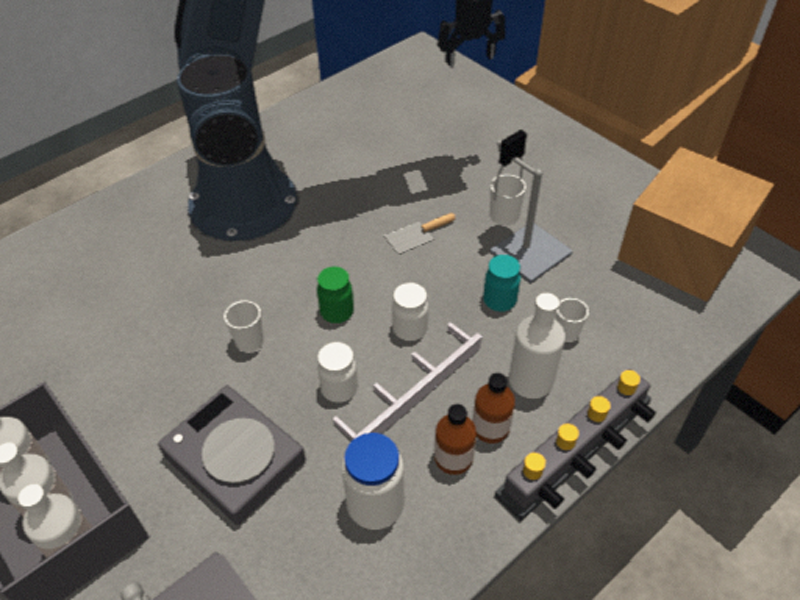

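View pics/side0.png

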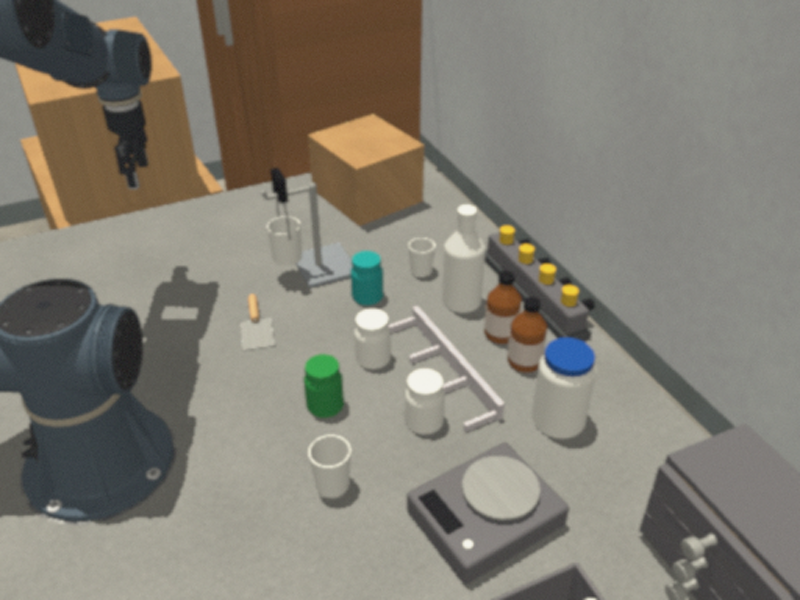

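```bash
cat > h.py <<'E'
import numpy as np,cv2
from workcell import arm
def P(n):
    c=arm.get_calibration(n); return c['mtx']@np.c_[c['R'],c['t']]
def tri(Ps,uvs):
    A=[]
    for p,(u,v) in zip(Ps,uvs): A+= [u*p[2]-p[0],v*p[2]-p[1]]
    X=np.linalg.svd(np.array(A))[2][-1]; return X[:3]/X[3]
def proj(p,X):
    x=p@np.r_[X,1]; return x[:2]/x[2]
def comp(name,im,boxes,s=5):
    out=np.zeros((600,800,3),np.uint8);x=0
    for (x0,y0,w,h) in boxes:
        c=cv2.resize(im[y0:y0+h,x0:x0+w,::-1],None,fx=s,fy=s,interpolation=cv2.INTER_CUBIC)
        out[:h*s,x:x+w*s]=c; x+=w*s
    cv2.imwrite(name,out)
E
python3 - <<'E'
from h import *
comp('pics/sc1.png',np.load('pics/scene0.npy'),[(205,170,108,120),(308,75,52,120)])
comp('pics/si1.png',np.load('pics/side0.npy'),[(222,185,106,100),(168,95,54,100)])
E
```

```text
(no output)
```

View pics/sc1.png

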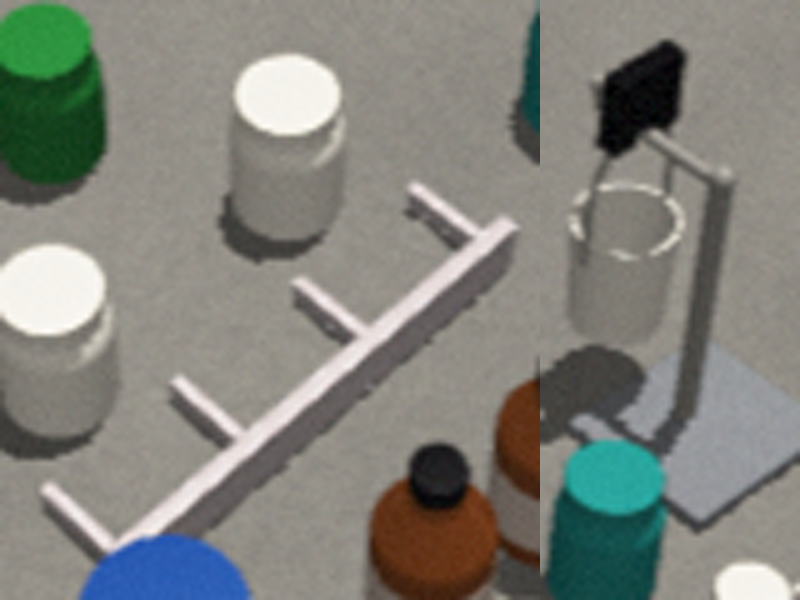

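View pics/si1.png

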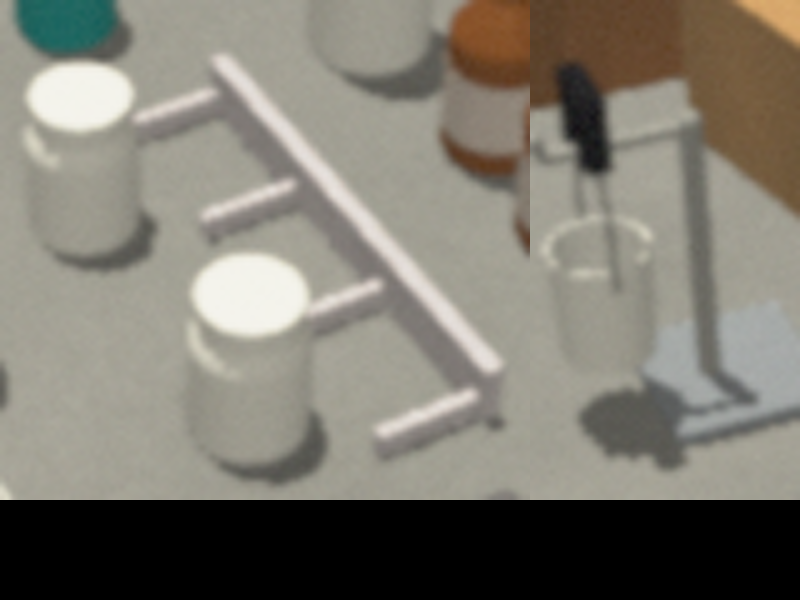

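```bash
python3 - <<'E'
from h import *
from scipy.optimize import least_squares
S,D=P('scene'),P('side')
s=lambda x,y:(205+x/5-.4,170+y/5-.4) if x<540 else (308+(x-540)/5-.4,75+y/5-.4)
d=lambda x,y:(222+x/5-.4,185+y/5-.4) if x<530 else (168+(x-530)/5-.4,95+y/5-.4)
for n,a,b in [('jl',(288,96),(81,97)),('jr',(52,290),(250,295)),('rim',(627,222),(598,246)),('posttop',(722,178),(690,115)),('tip',(597,80),(540,148)),('postbase',(685,413),(709,372)),('d2tip',(298,283),(205,220)),('d4tip',(46,488),(378,437)),
 ('grip topR?',(668,42),(571,65)),('gripcentre',(644,98),(584,117))]:
    X=tri([S,D],[s(*a),d(*b)]); print(n,X.round(4), (proj(S,X)-s(*a)).round(1))
obs=[(S,s(411,186),(-30,150,18)),(S,s(298,283),(-30,50,18)),(S,s(176,381),(-30,-50,18)),(S,s(46,488),(-30,-150,18)),
(D,d(205,220),(-30,50,18)),(D,d(378,437),(-30,-150,18)),(S,s(500,217),(35,158,40)),(S,s(517,228),(47,158,40)),
(D,d(212,62),(35,158,40)),(D,d(225,52),(47,158,40)),(D,d(483,374),(35,-158,40)),(D,d(500,365),(47,-158,40))]
def f(p):
    c,q=np.cos(p[2]),np.sin(p[2]); r=[]
    for M,uv,b in obs:
        x=np.array(b)/1e3; X=[p[0]+c*x[0]-q*x[1],p[1]+q*x[0]+c*x[1],x[2]]; r+=list(proj(M,X)-uv)
    return r
r=least_squares(f,[.55,.0,0]); print('rack',r.x,np.degrees(r.x[2])); print(np.array(r.fun).reshape(-1,2).round(1).tolist())
E
```

```text
jl [0.5297 0.0424 0.0993] [-0.1  0.3]
jr [ 0.547  -0.148   0.0982] [-0.1  0.4]
rim [0.4659 0.3714 0.1346] [ 0. -0.]
posttop [0.5368 0.3682 0.2186] [ 0.  -0.2]
tip [0.4318 0.3665 0.226 ] [-0.3  1.4]
postbase [0.5355 0.3707 0.0105] [-0.1  0.2]
d2tip [ 0.5895 -0.0035  0.0161] [-0.1  0.4]
d4tip [ 0.6005 -0.2023  0.0156] [-0.1  0.3]
grip topR? [0.4652 0.3897 0.2646] [-0.1  0.8]
gripcentre [0.4661 0.3725 0.2336] [-0.   0.2]
rack [ 0.62088571 -0.05135871  0.05884226] 3.3714131063156363
[[0.1, 0.2], [-0.4, -0.4], [-0.5, -0.0], [-0.5, -0.2], [-0.7, -0.7], [-0.3, -0.6], [0.4, 0.1], [0.1, 0.1], [-0.5, -0.8], [0.2, 0.1], [0.7, 0.1], [0.9, 0.4]]
```

```bash
cat >> h.py <<'E'
from scipy.spatial.transform import Rotation as Ro
def rel(x,y,z,phi):
    s=arm.get_state(); R=Ro.from_quat(s['eef_rot']).as_matrix(); best=None
    for f in (phi,phi+180):
        a=np.radians(f); yv=np.array([np.cos(a),np.sin(a),0]); zv=np.array([0,0,-1.]); T=np.c_[np.cross(yv,zv),yv,zv]
        w=Ro.from_matrix(R.T@T).as_rotvec(degrees=True)
        if best is None or np.linalg.norm(w)<np.linalg.norm(best): best=w
    print(s['time'],s['tcp_pos'].round(4),s['q'].round(2),s['force'].round(1),round(s['finger_gap'],4),round(s['gripper_force'],1))
    print('shift',(R.T@(np.array([x,y,z])-s['tcp_pos'])*1e3).round(1),'turn',best.round(1), 'tool axes\n',R.round(2))
E
python3 - <<'E'
from h import *
S,D=P('scene'),P('side'); k=1.5625
for n,a,b in [('teal',(503,267),(367,262)),('green',(334,279),(323,367)),('whitetall',(547,301),(467,212)),('amberA',(457,413),(532,305)),('amberB',(498,382),(506,278)),('cupA',(243,313),(330,450)),('wide',(371,456),(569,355)),('cupB',(573,308),(422,247))]:
    print(n,tri([S,D],[np.array(a)/k,np.array(b)/k]).round(3))
rel(.5297,.0424,.25,93.4)
E
```

```text
teal [0.596 0.225 0.095]
green [ 0.401 -0.038  0.096]
whitetall [0.773 0.127 0.226]
amberA [ 0.793 -0.093  0.143]
amberB [0.794 0.    0.141]
cupA [ 0.346 -0.214  0.086]
wide [ 0.766 -0.248  0.157]
cupB [0.743 0.265 0.067]
0.1 [0.2058 0.5098 0.3034] [ 1.1   0.35  1.65  0.    1.14 -0.08] [-0.3 -0.8  0.6] 0.0856 0.0
shift [-475.3 -312.1   53.7] turn [ -0.1  -0.  -25.4] tool axes
 [[-0.93  0.37 -0.  ]
 [ 0.37  0.93 -0.  ]
 [ 0.   -0.   -1.  ]]
```

Call:
jog_arm(
  targets=[
    [1,-475,-312,0,0,0,-25.4],
    [1,-475,-312,0,0,0,-25.4],
    [1,-475,-312,0,0,0,-25.4],
    [1,-475,-312,0,0,0,-25.4],
    [1,-475,-312,0,0,0,-25.4],
    [1,-475,-312,0,0,0,-25.4],
    [1,-475,-312,0,0,0,-25.4],
    [1,-475,-312,0,0,0,-25.4],
    [1,-475,-312,0,0,0,-25.4],
    [1,-475,-312,54,0,0,-25.4],
    [1,-475,-312,54,0,0,-25.4],
    [1,-475,-312,54,0,0,-25.4],
  ],
)

```text
time: 1.6
tcp_pos: [0.5296, 0.0435, 0.2511]
eef_rot: [-0.03, 1.0, 0.0, 0.0]
force: [-0.9, 1.1, 0.5]
finger_gap: 0.0856
gripper_force: 0.0
```

```bash
python3 - <<'E'
from h import *
im=arm.read_camera('wrist'); cv2.imwrite('pics/w1.png',cv2.resize(im[:,:,::-1],(800,600),interpolation=cv2.INTER_CUBIC))
p=P('wrist'); print('camera',-np.linalg.solve(p[:,:3],p[:,3]))
for X in ([.5297,.0424,.1],[.615,.0485,0]): print('expect',proj(p,X)*1.5625)
rel(.5297,.0424,.112,93.4)
E
```

```text
camera [0.45868725 0.03999641 0.32112507]
expect [399.81192877 318.24553626]
expect [402.52243556 387.29373418]
1.65 [0.5297 0.0437 0.2516] [-0.01  0.38  1.75  0.    1.01 -1.64] [0.  0.1 0.3] 0.0856 0.0
shift [  0.4  -1.3 139.6] turn [-0.   0.1  0.1] tool axes
 [[-1.   -0.06  0.  ]
 [-0.06  1.    0.  ]
 [-0.   -0.   -1.  ]]
```

View pics/w1.png

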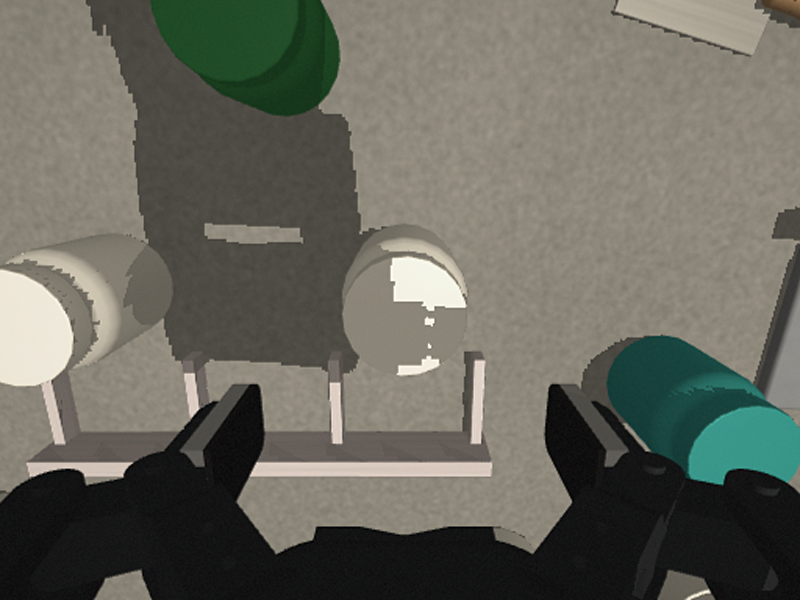

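```bash
python3 - <<'E'
from h import *
p=P('wrist'); 
def back(u,v,z):
    u,v=u/1.5625-.2,v/1.5625-.2; A=np.array([p[0]-u*p[2],p[1]-v*p[2]]); return np.linalg.solve(A[:,:2],-A[:,3]-A[:,2]*z)
a=np.radians(3.37);M=np.array([[np.cos(a),np.sin(a)],[-np.sin(a),np.cos(a)]])
for n,q in dict(jar=(405,316,.1),d1=(475,353,.018),d2=(336,353,.018),d3=(194,353,.018),barL=(491,463,.04),barR=(29,463,.04)).items():
    X=back(*q); print(n,X.round(4),(M@(X-[.6209,-.0514])*1e3).round(1))
E
```

```text
jar [0.5283 0.0447] [-86.8 101.4]
d1 [0.5776 0.0955] [-34.6 149.2]
d2 [0.5831 0.0012] [-34.6  54.7]
d3 [ 0.5888 -0.0952] [-34.6 -41.8]
barL [0.6479 0.1103] [ 36.5 159.9]
barR [ 0.6662 -0.202 ] [  36.4 -153. ]
```

Call:
jog_arm(
  targets=[
    [1,0,0,60,0,0,0],
    [1,0,0,110,0,0,0],
    [1,0,0,139,0,0,0],
    [1,0,0,139,0,0,0],
  ],
)

```text
time: 2.15
tcp_pos: [0.5292, 0.0437, 0.1109]
eef_rot: [-0.03, 1.0, 0.0, -0.001]
force: [-0.7, 0.8, 0.7]
finger_gap: 0.085
gripper_force: 0.0
```

Call:
jog_arm(
  targets=[
    [0,0,0,0,0,0,0],
    [0,0,0,0,0,0,0],
    [0,0,0,0,0,0,0],
    [0,0,0,0,0,0,0],
    [0,0,0,0,0,0,0],
    [0,0,0,0,0,0,0],
  ],
)

```text
time: 2.9
tcp_pos: [0.5306, 0.0433, 0.1136]
eef_rot: [-0.03, 1.0, 0.0, 0.002]
force: [-2.0, 2.3, 7.3]
finger_gap: 0.0679
gripper_force: 67.6
```

Call:
jog_arm(
  targets=[
    [0,-8,0,-1,0,0,0],
    [0,-22,0,-1,0,0,0],
    [0,-36,1,-1,0,0,0],
    [0,-50,1,-1,0,0,0],
    [0,-64,1,-1,0,0,0],
    [0,-74,1,-1,0,0,0],
    [0,-78,1,-1,0,0,0],
    [0,-78,1,-1,0,0,0],
  ],
)

```text
time: 3.9
tcp_pos: [0.608, 0.0486, 0.1137]
eef_rot: [-0.03, 1.0, -0.0, 0.001]
force: [-1.6, 1.2, 7.5]
finger_gap: 0.0678
gripper_force: 70.1
```

Call:
jog_arm(
  targets=[
    [0,-2,0,0,0,0,0],
    [0,-4,0,0,0,0,0],
    [0,-5,0,0,0,0,0],
    [0,-5,0,0,0,0,0],
  ],
)

```text
time: 4.4
tcp_pos: [0.6126, 0.0489, 0.1137]
eef_rot: [-0.03, 1.0, -0.0, 0.001]
force: [-5.6, 0.5, 9.3]
finger_gap: 0.0675
gripper_force: 70.3
```

Call:
jog_arm(
  targets=[
    [0,-1,0,0,0,0,0],
    [0,-2,0,0,0,0,0],
    [0,-2,0,0,0,0,0],
  ],
)

```text
time: 4.78
tcp_pos: [0.6145, 0.049, 0.1137]
eef_rot: [-0.03, 1.0, -0.0, 0.001]
force: [-5.7, -0.9, 9.6]
finger_gap: 0.0678
gripper_force: 70.4
```

Call:
jog_arm(
  targets=[
    [0,-1,0,0,0,0,0],
    [0,-2,0,0,0,0,0],
    [0,-2,0,0,0,0,0],
  ],
)

```text
time: 5.15
tcp_pos: [0.6165, 0.0491, 0.1138]
eef_rot: [-0.03, 1.0, -0.0, 0.0]
force: [-7.1, 0.5, 10.2]
finger_gap: 0.0676
gripper_force: 70.4
```

Call:
jog_arm(
  targets=[
    [0,-1,0,0,0,0,0],
    [0,-2,0,0,0,0,0],
    [0,-2,0,0,0,0,0],
  ],
)

```text
time: 5.52
tcp_pos: [0.6171, 0.0492, 0.1139]
eef_rot: [-0.03, 1.0, -0.0, -0.002]
force: [-17.0, -1.5, 20.2]
finger_gap: 0.0677
gripper_force: 71.4
```

```bash
python3 - <<'E'
from h import *
for n,b in (('wrist',None),('side',(240,180,80,60))):
    im=arm.read_camera(n); np.save(f'pics/{n}2.npy',im)
w=np.load('pics/wrist2.npy'); s=np.load('pics/side2.npy')
out=np.zeros((600,800,3),np.uint8); out[:384,:400]=w[:,56:456,::-1]; out[:480,400:]=cv2.resize(s[175:271,222:302,::-1],(400,480),interpolation=cv2.INTER_CUBIC); cv2.imwrite('pics/c2.png',out)
s=arm.get_state();print(s['torque'],s['force'])
E
```

```text
[-0.21369337  2.64577819 -0.01134629] [-16.4466645   -1.19732171  18.82173309]
```

View pics/c2.png

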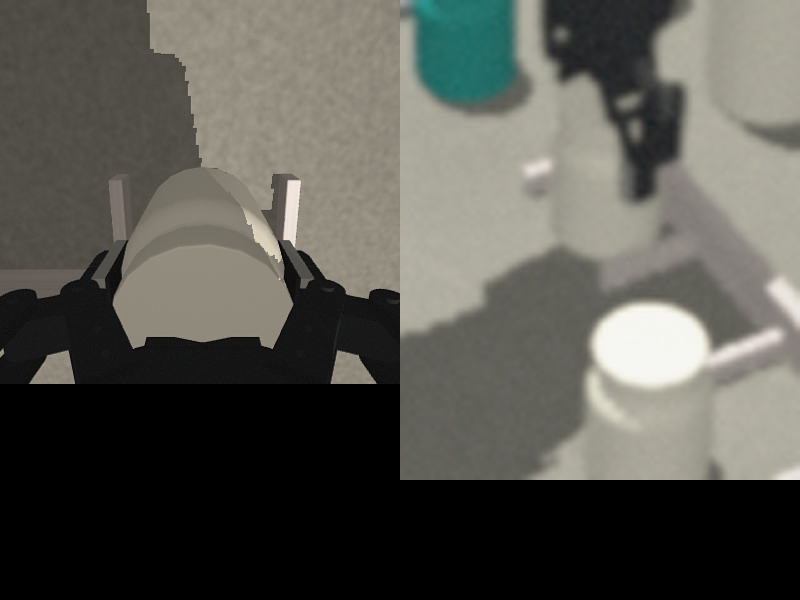

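Call:
jog_arm(
  targets=[
    [0,1,0,0,0,0,0],
    [0,1,0,0,0,0,0],
    [1,1,0,0,0,0,0],
    [1,1,0,0,0,0,0],
    [1,1,0,0,0,0,0],
    [1,1,0,0,0,0,0],
  ],
)

```text
time: 6.38
tcp_pos: [0.6174, 0.049, 0.1119]
eef_rot: [-0.03, 1.0, -0.0, 0.0]
force: [-0.2, 0.6, 0.1]
finger_gap: 0.0857
gripper_force: 0.0
```

```bash
python3 - <<'E'
from h import *
rel(.547,-.148,.25,93.4)
E
```

```text
6.375 [0.6174 0.049  0.1119] [ 0.    0.71  1.59 -0.    0.84 -1.63] [-0.2  0.6  0.1] 0.0857 0.0
shift [  81.9 -192.5 -138.1] turn [-0.  0.  0.] tool axes
 [[-1.   -0.06  0.  ]
 [-0.06  1.   -0.  ]
 [-0.   -0.   -1.  ]]
```

Call:
jog_arm(
  targets=[
    [1,0,0,-60,0,0,0],
    [1,0,0,-120,0,0,0],
    [1,30,-50,-138,0,0,0],
    [1,55,-110,-138,0,0,0],
    [1,82,-165,-138,0,0,0],
    [1,82,-191,-138,0,0,0],
    [1,82,-191,-138,0,0,0],
    [1,82,-191,-138,0,0,0],
  ],
)

```text
time: 7.38
tcp_pos: [0.5469, -0.1458, 0.2498]
eef_rot: [-0.03, 1.0, 0.0, -0.0]
force: [0.9, 0.9, 0.2]
finger_gap: 0.0853
gripper_force: 0.0
```

```bash
python3 - <<'E'
from h import *
im=arm.read_camera('wrist'); s2=arm.read_camera('side')
p=P('wrist'); print('expect',proj(p,[.547,-.147,.1])*1.5625)
out=np.zeros((600,800,3),np.uint8); out[:384,:400]=im[:,56:456,::-1]; out[:480,400:]=cv2.resize(s2[175:271,222:302,::-1],(400,480),interpolation=cv2.INTER_CUBIC); cv2.imwrite('pics/w3.png',out)
rel(.547,-.147,.112,93.4)
E
```

```text
expect [399.01299286 320.11436293]
7.475 [ 0.547  -0.1454  0.2498] [-0.34  0.44  1.66  0.    1.04 -1.97] [-0.4  1.1 -0. ] 0.0854 0.0
shift [ 1.000e-01 -1.600e+00  1.378e+02] turn [ 0.  -0.   0.1] tool axes
 [[-1.   -0.06 -0.  ]
 [-0.06  1.    0.  ]
 [ 0.    0.   -1.  ]]
```

View pics/w3.png

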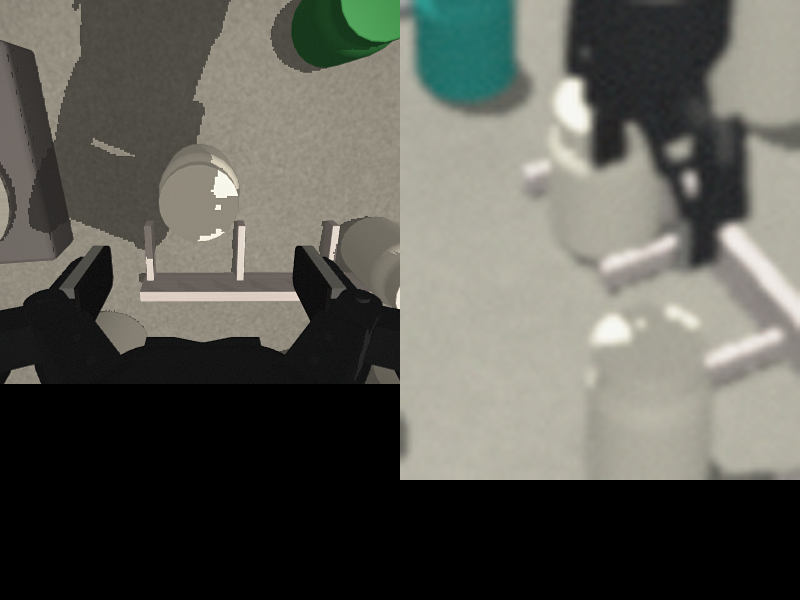

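Call:
jog_arm(
  targets=[
    [1,1,-1.6,60,0,0,0],
    [1,1,-1.6,110,0,0,0],
    [1,1,-1.6,137,0,0,0],
    [1,1,-1.6,137,0,0,0],
    [0,1,-1.6,137,0,0,0],
    [0,1,-1.6,137,0,0,0],
    [0,1,-1.6,137,0,0,0],
    [0,1,-1.6,137,0,0,0],
    [0,1,-1.6,137,0,0,0],
    [0,1,-1.6,137,0,0,0],
  ],
)

```text
time: 8.72
tcp_pos: [0.5469, -0.1481, 0.1149]
eef_rot: [-0.03, 1.0, -0.0, 0.002]
force: [-0.0, 2.9, 7.8]
finger_gap: 0.0676
gripper_force: 68.8
```

```bash
python3 - <<'E'
from h import *
rel(.6292,-.1507,.113,93.4)
E
```

```text
8.725 [ 0.5469 -0.1481  0.1149] [-0.35  0.64  1.74  0.    0.76 -1.98] [-0.   2.9  7.8] 0.0676 68.8
shift [-82.   -7.5   2.1] turn [-0.1  0.2  0. ] tool axes
 [[-1.   -0.06  0.  ]
 [-0.06  1.   -0.  ]
 [-0.   -0.   -1.  ]]
```

Call:
jog_arm(
  targets=[
    [0,-4,-4,-1,0,0,0],
    [0,-12,-7.5,-1,0,0,0],
    [0,-24,-7.5,-1,0,0,0],
    [0,-38,-7.5,-1,0,0,0],
    [0,-52,-7.5,-1,0,0,0],
    [0,-64,-7.5,-1,0,0,0],
    [0,-74,-7.5,-1,0,0,0],
    [0,-78,-7.5,-1,0,0,0],
    [0,-80,-7.5,-1,0,0,0],
    [0,-80,-7.5,-1,0,0,0],
  ],
)

```text
time: 9.98
tcp_pos: [0.6267, -0.1512, 0.1151]
eef_rot: [-0.03, 1.0, -0.0, 0.0]
force: [-4.8, -1.0, 8.4]
finger_gap: 0.0675
gripper_force: 70.3
```

Call:
jog_arm(
  targets=[
    [0,-1,0,0,0,0,0],
    [0,-2,0,0,0,0,0],
    [0,-2,0,0,0,0,0],
  ],
)

```text
time: 10.35
tcp_pos: [0.6281, -0.1512, 0.1153]
eef_rot: [-0.03, 1.0, -0.0, -0.0]
force: [-8.5, -0.8, 13.5]
finger_gap: 0.0674
gripper_force: 70.8
```

Call:
jog_arm(
  targets=[
    [0,-1,0,0,0,0,0],
    [0,-1,0,0,0,0,0],
  ],
)

```text
time: 10.6
tcp_pos: [0.6284, -0.1512, 0.1153]
eef_rot: [-0.03, 1.0, -0.0, -0.001]
force: [-14.6, -0.2, 16.6]
finger_gap: 0.0679
gripper_force: 71.3
```

Call:
jog_arm(
  targets=[
    [0,0.8,0,0,0,0,0],
    [1,0.8,0,0,0,0,0],
    [1,0.8,0,0,0,0,0],
    [1,0.8,0,0,0,0,0],
    [1,0.8,0,0,0,0,0],
    [1,0.8,0,-60,0,0,0],
    [1,0.8,0,-120,0,0,0],
    [1,0.8,0,-180,0,0,0],
    [1,0.8,0,-240,0,0,0],
    [1,0.8,0,-270,0,0,0],
    [1,0.8,0,-270,0,0,0],
  ],
)

```text
time: 11.98
tcp_pos: [0.6288, -0.1508, 0.3865]
eef_rot: [-0.03, 1.0, -0.001, 0.002]
force: [0.3, -0.1, -1.0]
finger_gap: 0.0858
gripper_force: 0.0
```

```bash
python3 - <<'E'
from h import *
rel(.466,.3714,.38,0.9)
E
```

```text
11.975 [ 0.6288 -0.1508  0.3865] [-0.31  0.47  1.27  0.    1.39 -1.94] [ 0.3 -0.1 -1. ] 0.0858 0.0
shift [131.5 531.    5. ] turn [ -0.3   0.1 -87.5] tool axes
 [[-1.   -0.06  0.  ]
 [-0.06  1.   -0.  ]
 [-0.   -0.   -1.  ]]
```

Call:
jog_arm(
  targets=[
    [0.6,131,531,5,0,0,92.5],
    [0.6,131,531,5,0,0,92.5],
    [0.6,131,531,5,0,0,92.5],
    [0.6,131,531,5,0,0,92.5],
    [0.6,131,531,5,0,0,92.5],
    [0.6,131,531,5,0,0,92.5],
    [0.6,131,531,5,0,0,92.5],
    [0.6,131,531,5,0,0,92.5],
    [0.6,131,531,5,0,0,92.5],
    [0.6,131,531,5,0,0,92.5],
    [0.6,131,531,5,0,0,92.5],
    [0.6,131,531,5,0,0,92.5],
  ],
)

```text
time: 13.48
tcp_pos: [0.4663, 0.3707, 0.3781]
eef_rot: [0.701, 0.713, -0.001, 0.0]
force: [0.1, -1.0, -0.3]
finger_gap: 0.0515
gripper_force: 0.0
```

```bash
python3 - <<'E'
from h import *
rel(.466,.3714,.304,0.9)
im=arm.read_camera('wrist'); p=P('wrist'); cv2.imwrite('pics/w4.png',cv2.resize(im[:,:,::-1],(800,600),interpolation=cv2.INTER_CUBIC))
for X in ([.466,.3714,.26],[.4368-.006,.3665,.229],[.466,.3714,.135]): print('expect',proj(p,X)*1.5625)
E
```

```text
13.475 [0.4663 0.3707 0.3781] [ 0.59  0.37  1.43 -0.    1.34  0.58] [ 0.1 -1.  -0.3] 0.0515 0.0
shift [ 0.8 -0.2 74.1] turn [-0.   0.1  0. ] tool axes
 [[-0.02  1.   -0.  ]
 [ 1.    0.02 -0.  ]
 [-0.   -0.   -1.  ]]
expect [404.22491036 341.91966222]
expect [331.28563532 327.9281521 ]
expect [404.17570074 276.27355029]
```

View pics/w4.png

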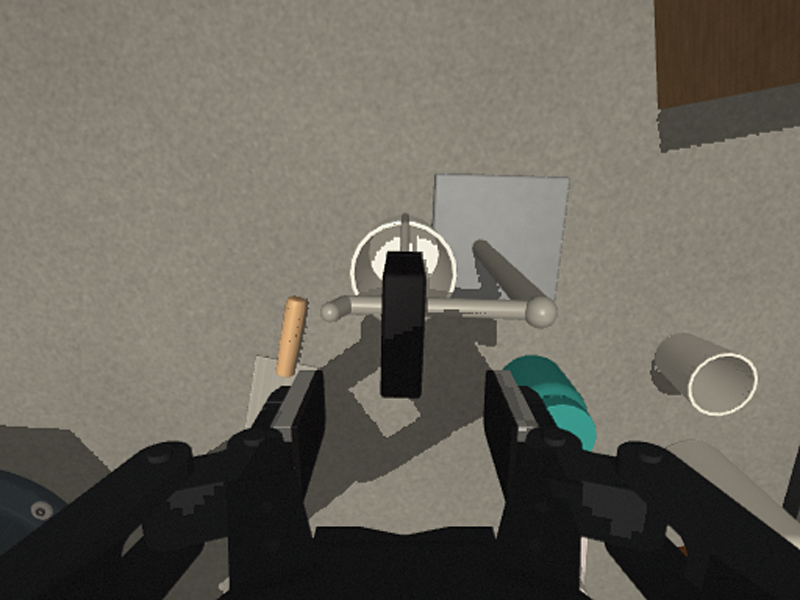

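Call:
jog_arm(
  targets=[
    [0.6,3,0,40,0,0,1],
    [0.6,3,0,62,0,0,1],
    [0.6,3,0,72,0,0,1],
    [0.6,3,0,72,0,0,1],
  ],
)

```text
time: 14.02
tcp_pos: [0.4663, 0.374, 0.3069]
eef_rot: [0.708, 0.706, -0.0, -0.0]
force: [0.5, 0.3, -0.0]
finger_gap: 0.0515
gripper_force: 0.0
```

Call:
jog_arm(
  targets=[
    [0,0,0,0,0,0,0],
    [0,0,0,0,0,0,0],
    [0,0,0,0,0,0,0],
    [0,0,0,0,0,0,0],
    [0,0,0,0,0,0,0],
    [0,0,0,0,0,0,0],
    [0,0,0,0,0,0,0],
  ],
)

```text
time: 14.9
tcp_pos: [0.4662, 0.3746, 0.3079]
eef_rot: [0.708, 0.707, 0.001, 0.0]
force: [-0.6, -0.6, 5.4]
finger_gap: 0.0169
gripper_force: 59.3
```

Call:
jog_arm(
  targets=[
    [0,0,0,-4,0,0,0],
    [0,0,0,-12,0,0,0],
    [0,0,0,-22,0,0,0],
    [0,0,0,-32,0,0,0],
    [0,0,0,-36,0,0,0],
    [0,0,0,-36,0,0,0],
  ],
)

```text
time: 15.65
tcp_pos: [0.466, 0.3745, 0.3431]
eef_rot: [0.708, 0.707, 0.0, 0.0]
force: [0.5, 0.2, -2.4]
finger_gap: 0.0173
gripper_force: 58.6
```

```bash
python3 - <<'E'
from h import *
im=arm.read_camera('side'); im2=arm.read_camera('scene')
comp('pics/s5.png',im,[(165,85,80,110)]); a=cv2.imread('pics/s5.png'); a[:550,400:]=cv2.resize(im2[65:175,290:370,::-1],(400,550),interpolation=cv2.INTER_CUBIC); cv2.imwrite('pics/s5.png',a)
rel(.37,.374,.344,0)
E
```

```text
15.75 [0.4659 0.3745 0.3426] [0.6  0.4  1.48 0.   1.26 0.6 ] [-0.1  0.1 -2.6] 0.017 58.6
shift [ -0.6 -95.9  -1.4] turn [-0.   0.  -0.1] tool axes
 [[ 0.  1. -0.]
 [ 1. -0. -0.]
 [-0. -0. -1.]]
```

View pics/s5.png

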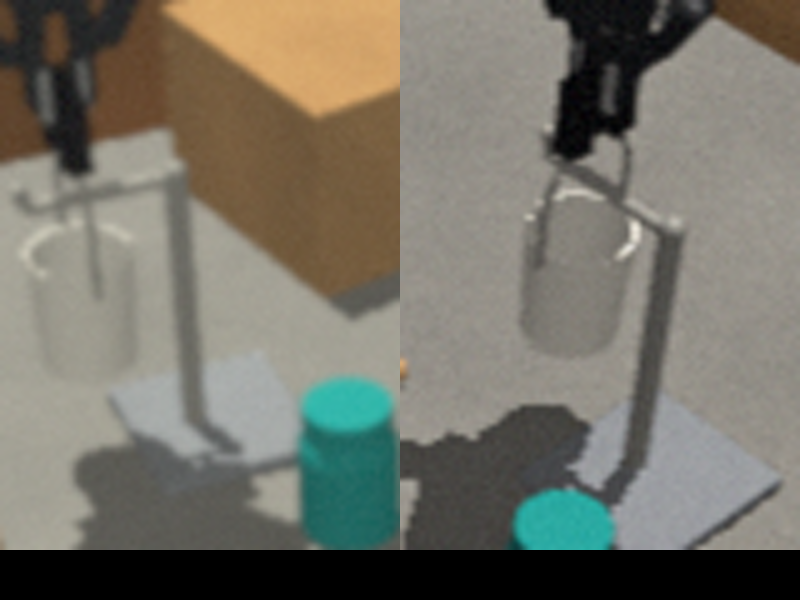

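Call:
jog_arm(
  targets=[
    [0,0,-20,-2,0,0,0],
    [0,0,-45,-2,0,0,0],
    [0,0,-70,-2,0,0,0],
    [0,0,-90,-2,0,0,0],
    [0,0,-95,-30,0,0,0],
    [0,0,-95,-65,0,0,0],
    [0,-30,-95,-92,0,0,0],
    [0,-65,-95,-100,0,0,0],
    [0,-100,-95,-100,0,0,0],
    [0,-130,-90,-100,0,0,0],
    [0,-150,-80,-100,0,0,0],
    [0,-155,-75,-100,0,0,0],
  ],
)

```text
time: 17.25
tcp_pos: [0.391, 0.2189, 0.4429]
eef_rot: [0.708, 0.706, 0.0, 0.0]
force: [0.4, 0.1, -2.1]
finger_gap: 0.0164
gripper_force: 59.2
```

```bash
python3 - <<'E'
from h import *
rel(.6165,-.0515,.443,3.4)
E
```

```text
17.25 [0.391  0.2189 0.4429] [ 0.41  0.04  1.69 -0.    1.41  0.41] [ 0.4  0.1 -2.1] 0.0164 59.2
shift [-269.8  226.3   -0. ] turn [ 0.  -0.  -3.6] tool axes
 [[ 0.  1.  0.]
 [ 1. -0.  0.]
 [ 0.  0. -1.]]
```

Call:
jog_arm(
  targets=[
    [0,-15,12,0,0,0,-0.5],
    [0,-45,38,0,0,0,-1],
    [0,-80,67,0,0,0,-1.5],
    [0,-115,97,0,0,0,-2],
    [0,-150,126,0,0,0,-2.5],
    [0,-185,155,0,0,0,-3],
    [0,-220,184,0,0,0,-3.6],
    [0,-245,205,0,0,0,-3.6],
    [0,-262,220,0,0,0,-3.6],
    [0,-270,226,0,0,0,-3.6],
    [0,-270,226,0,0,0,-3.6],
    [0,-270,226,0,0,0,-3.6],
  ],
)

```text
time: 18.75
tcp_pos: [0.616, -0.0499, 0.443]
eef_rot: [0.685, 0.729, 0.0, -0.0]
force: [-0.3, -0.1, -1.4]
finger_gap: 0.017
gripper_force: 59.2
```

```bash
python3 - <<'E'
from h import *
im=arm.read_camera('side'); im2=arm.read_camera('scene')
comp('pics/s6.png',im,[(222,140,80,120)]); a=cv2.imread('pics/s6.png'); a[:600,400:]=cv2.resize(im2[155:275,205:285,::-1],(400,600),interpolation=cv2.INTER_CUBIC); cv2.imwrite('pics/s6.png',a)
print(P('scene').shape); rel(.6165,-.0515,.270,3.4)
E
```

```text
(3, 4)
18.85 [ 0.616  -0.05    0.4432] [-0.16  0.38  1.26  0.    1.49 -0.22] [-0.   0.5 -1.9] 0.017 59.2
shift [ -1.6   0.3 173.2] turn [ 0.  -0.   0.2] tool axes
 [[-0.06  1.    0.  ]
 [ 1.    0.06  0.  ]
 [ 0.    0.   -1.  ]]
```

View pics/s6.png

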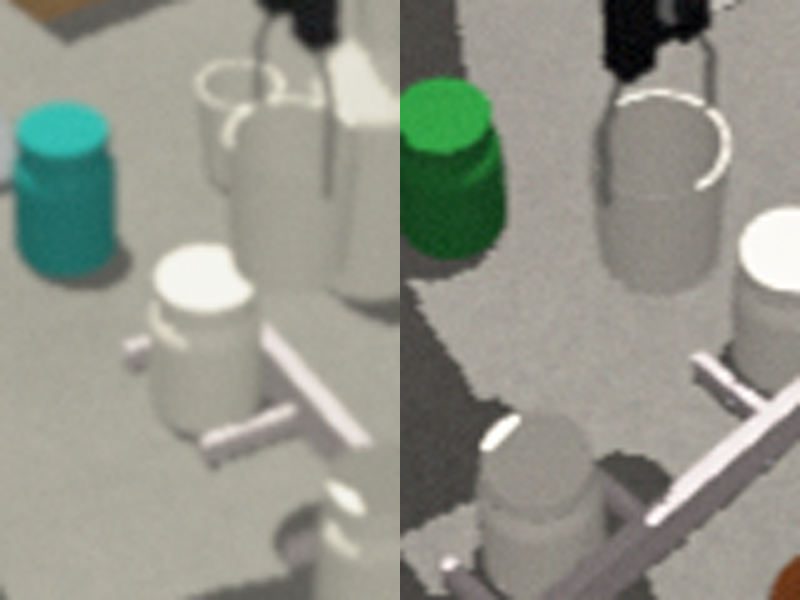

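Call:
jog_arm(
  targets=[
    [0,0,0,15,0,0,0],
    [0,0,0,45,0,0,0],
    [0,0,0,80,0,0,0],
    [0,0,0,115,0,0,0],
    [0,0,0,145,0,0,0],
    [0,0,0,162,0,0,0],
    [0,0,0,172,0,0,0],
    [0,0,0,173,0,0,0],
    [0,0,0,173,0,0,0],
  ],
)

```text
time: 19.98
tcp_pos: [0.6167, -0.0507, 0.2708]
eef_rot: [0.685, 0.728, 0.0, 0.001]
force: [-0.3, 0.1, -1.3]
finger_gap: 0.0169
gripper_force: 59.2
```

Call:
jog_arm(
  targets=[
    [0,0,0,2,0,0,0],
    [0,0,0,5,0,0,0],
    [0,0,0,7,0,0,0],
    [0,0,0,8,0,0,0],
    [0,0,0,8,0,0,0],
  ],
)

```text
time: 20.6
tcp_pos: [0.6163, -0.0507, 0.2618]
eef_rot: [0.685, 0.728, -0.0, -0.0]
force: [-0.1, 0.0, -2.3]
finger_gap: 0.0171
gripper_force: 59.2
```

Now ~3 mm above the bench; move forward toward the bar in small steps.

Call:
jog_arm(
  targets=[
    [0,0,1.5,1,0,0,0],
    [0,0,3,1,0,0,0],
    [0,0,4,1,0,0,0],
    [0,0,4,1,0,0,0],
  ],
)

```text
time: 21.1
tcp_pos: [0.6204, -0.0505, 0.2609]
eef_rot: [0.685, 0.728, 0.0, 0.0]
force: [-0.1, 0.3, -2.4]
finger_gap: 0.0168
gripper_force: 59.2
```

Call:
jog_arm(
  targets=[
    [0,0,1,0,0,0,0],
    [0,0,1,0,0,0,0],
  ],
)

```text
time: 21.35
tcp_pos: [0.6214, -0.0504, 0.2609]
eef_rot: [0.685, 0.728, 0.0, 0.0]
force: [1.2, -0.7, -2.6]
finger_gap: 0.0169
gripper_force: 59.2
```

Call:
jog_arm(
  targets=[
    [0,0,1,0,0,0,0],
    [0,0,1,0,0,0,0],
  ],
)

```text
time: 21.6
tcp_pos: [0.6224, -0.0503, 0.2609]
eef_rot: [0.685, 0.728, -0.0, 0.0]
force: [-0.5, 0.2, -2.2]
finger_gap: 0.0171
gripper_force: 59.2
```

Call:
jog_arm(
  targets=[
    [0,0,0.7,0,0,0,0],
    [0,0,0.7,0,0,0,0],
  ],
)

```text
time: 21.85
tcp_pos: [0.6231, -0.0503, 0.2609]
eef_rot: [0.685, 0.728, -0.0, -0.0]
force: [0.5, -0.2, -1.7]
finger_gap: 0.0166
gripper_force: 59.2
```

Call:
jog_arm(
  targets=[
    [0,0,0.7,0,0,0,0],
    [0,0,0.7,0,0,0,0],
    [0,0,0.7,0,0,0,0],
  ],
)

```text
time: 22.22
tcp_pos: [0.6237, -0.0503, 0.2609]
eef_rot: [0.685, 0.728, -0.0, -0.0]
force: [-0.2, -0.1, -1.7]
finger_gap: 0.0167
gripper_force: 59.2
```

Call:
jog_arm(
  targets=[
    [0,0,0.7,0,0,0,0],
    [0,0,0.7,0,0,0,0],
    [0,0,0.7,0,0,0,0],
  ],
)

```text
time: 22.6
tcp_pos: [0.6243, -0.0502, 0.2609]
eef_rot: [0.685, 0.728, -0.0, -0.0]
force: [-2.4, 0.6, -1.8]
finger_gap: 0.0167
gripper_force: 59.3
```

Call:
jog_arm(
  targets=[
    [0,0,-0.8,0.5,0,0,0],
    [0,0,-0.8,1,0,0,0],
    [0,0,-0.8,1.5,0,0,0],
    [0,0,-0.8,1.5,0,0,0],
  ],
)

```text
time: 23.1
tcp_pos: [0.6237, -0.0503, 0.2593]
eef_rot: [0.685, 0.728, 0.0, 0.0]
force: [0.3, 1.1, -2.0]
finger_gap: 0.0171
gripper_force: 59.2
```

Call:
jog_arm(
  targets=[
    [0,0,0,0.5,0,0,0],
    [0,0,0,1,0,0,0],
    [0,0,0,1,0,0,0],
  ],
)

```text
time: 23.48
tcp_pos: [0.6236, -0.0503, 0.2583]
eef_rot: [0.685, 0.728, 0.0, 0.0]
force: [-0.0, -0.7, -1.9]
finger_gap: 0.0169
gripper_force: 59.2
```

Call:
jog_arm(
  targets=[
    [0,0,0,0.5,0,0,0],
    [0,0,0,0.8,0,0,0],
    [0,0,0,0.8,0,0,0],
  ],
)

```text
time: 23.85
tcp_pos: [0.6238, -0.0503, 0.2582]
eef_rot: [0.685, 0.728, 0.0, 0.0]
force: [-2.4, -0.4, 5.4]
finger_gap: 0.0167
gripper_force: 60.1
```

Call:
jog_arm(
  targets=[
    [0,0,0,0.5,0,0,0],
    [0,0,0,0.8,0,0,0],
    [0,0,0,0.8,0,0,0],
  ],
)

```text
time: 24.22
tcp_pos: [0.6239, -0.0503, 0.2582]
eef_rot: [0.685, 0.728, 0.0, 0.001]
force: [-3.2, 0.9, 11.2]
finger_gap: 0.0166
gripper_force: 61.1
```

Call:
jog_arm(
  targets=[
    [0,0,0,-1.2,0,0,0],
    [0,0,0,-1.2,0,0,0],
    [0.3,0,0,-1.2,0,0,0],
    [0.45,0,0,-1.2,0,0,0],
    [0.45,0,0,-1.2,0,0,0],
    [0.45,0,0,-1.2,0,0,0],
    [0.45,0,0,-15,0,0,0],
    [0.45,0,0,-50,0,0,0],
    [0.45,0,0,-100,0,0,0],
    [0.45,0,0,-150,0,0,0],
    [0.45,0,-60,-180,0,0,0],
    [0.45,0,-100,-180,0,0,0],
  ],
)

```text
time: 25.72
tcp_pos: [0.5226, -0.0564, 0.4399]
eef_rot: [0.685, 0.728, 0.001, 0.002]
force: [-0.4, -0.8, -0.0]
finger_gap: 0.0382
gripper_force: 0.0
```

Call:
jog_arm(
  targets=[
    [0.45,0,-60,0,0,0,0],
    [0.45,0,-120,0,0,0,0],
    [0.45,0,-160,0,0,0,0],
    [0.45,0,-160,0,0,0,0],
    [0.45,0,-160,0,0,0,0],
  ],
)

```text
time: 26.35
tcp_pos: [0.3646, -0.0662, 0.4376]
eef_rot: [0.685, 0.728, 0.0, 0.001]
force: [1.2, -0.3, -0.5]
finger_gap: 0.0388
gripper_force: 0.0
```

```bash
python3 - <<'E'
from h import *
im=arm.read_camera('side'); im2=arm.read_camera('scene')
comp('pics/s7.png',im,[(222,160,80,120)]); a=cv2.imread('pics/s7.png'); a[:600,400:]=cv2.resize(im2[160:290,205:305,::-1],(400,600),interpolation=cv2.INTER_CUBIC); cv2.imwrite('pics/s7.png',a)
E
```

```text
(no output)
```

View pics/s7.png

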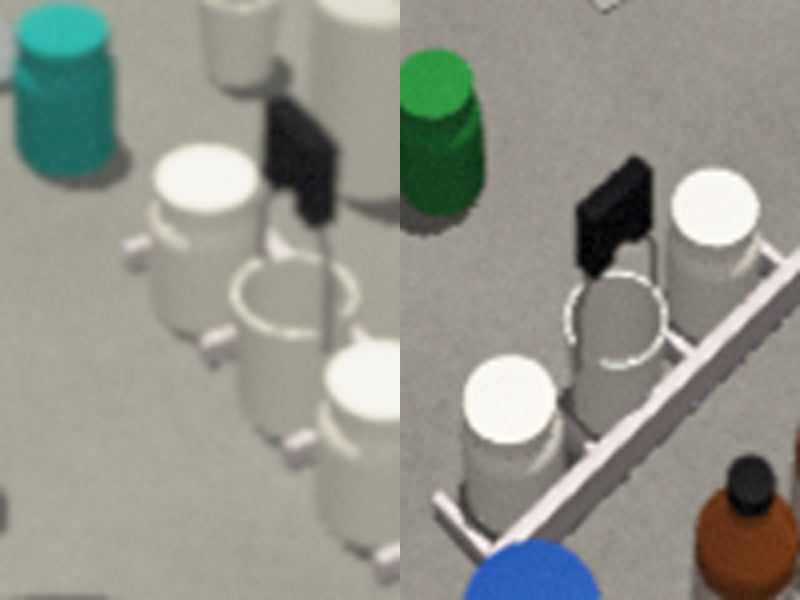

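```bash
python3 - <<'E'
from h import *
S,D=P('scene'),P('side'); a=np.radians(3.37);M=np.array([[np.cos(a),np.sin(a)],[-np.sin(a),np.cos(a)]])
for n,s,d in [('L',(715,207),(207,179)),('dip',(616,319),(294,297)),('R',(510,399),(380,382))]:
    X=tri([S,D],[(205+(s[0]-400)/4-.4,160+s[1]/4.615-.4),(222+d[0]/5-.4,160+d[1]/5-.4)]); print(n,X.round(4),(M@(X[:2]-[.6209,-.0514])*1e3).round(1))
E
```

```text
L [0.6144 0.0475 0.0999] [-0.7 99.1]
dip [ 0.6221 -0.0538  0.0833] [ 1.  -2.5]
R [ 0.6251 -0.151   0.0977] [ -1.6 -99.7]
```

```bash
python3 -c "
from workcell import arm
print(arm.finish_job())"
```

```text
the job is handed in; nothing more can be done
None
```

The job is handed in after about 26 s: both white jars were slid against the back bar in their outer bays, and the dipping beaker stands upright in the middle bay, close against the bar and about 2.5 mm off the bay's centre line.

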